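Fetch the spare capacitor from behind the solder spool

ROBOT

A 6-joint arm with a two-finger parallel gripper is mounted at the origin on a cart in front of the work surface, level with it; the furniture and walls round the work are solid. World frame = base frame: x ahead of the robot, y to its left, z up, the work surface at z = 0. Lengths are in m, angles in rad, forces in N, time in s.
With the tool pointing down it reaches from about 0.425 to 0.95 m from the base axis. Payload 3.5 kg.
Tool frame: the origin (TCP) lies midway between the tips of the shut fingers; the grasp point (between the pads) lies 19 mm behind it (ctrl.pinch_z is the distance from the TCP to the grasp point, in m); z points along the fingers, y is the line along which they close (so a half turn about z gives the same grasp; the last joint's range is limited). The gripper opens to 85 mm and grips with 20 to 120 N. Pads are 22 mm wide; open, the fingers measure 114 mm over their backs; the gripper's body (76 mm by 85 mm) begins 54 mm behind the grasp point. The pads swing forward as they close: fully open they stand 13 mm farther back than shut.
Start: joints at [0.96, 0.286, 1.577, -0, 1.279, -0.15], TCP at [0.3, 0.605, 0.231] pointing down, gripper open.
Joint ranges: [-2.77, 2.77], [-0.9, 2.22], [0.21, 2.48], [-1.53, 4.67], [0.24, 2.81], [-2.84, 2.84]. Speed limits (rad/s): [2.79, 2.79, 3.14, 3.14, 3.14, 3.14].

INTERFACE

Orientations are given as a unit quaternion [x, y, z, w].
In Python, from plant import get_state, viewer, sign_off, ctrl gives the robot as it stands. The module is installed in compiled form; this text tells all that it offers.
- The arm moves only by the shell command python3 -m handwheel 'ROWS' [FORCE]. ROWS is JSON, a list that holds one entry, the list of rows, each a list of 5 numbers: the finger opening in m, from 0 to 0.0854, then the shift along the tool's x, y, z in m, then the turn about the tool's z in degrees. In form: [[[claw, x, y, z, spin], ...]]. A call has 1 to 12 rows; each row shifts and turns the commanded pose from where the row before left it, along the tool's axes as they then stand; what a row does not reach is not made up. A row lasts 1/12 s, in which the tool goes at most 41.7 mm and 7.16 degrees, less where a joint would pass 70% of its speed; a pose out of reach is approached as far as the arm can. A call is refused whole if a number of a shift passes 0.0417 or a number of a turn 7.16, either way. A call with a gripper value outside its range is refused whole. The fingers move at their own pace and stop on an object; FORCE is the grip in N (left out, the last holds). Time passes only in rows, so rows that do not move let the fingers close. It gives the time, the measured TCP pose, the force, the opening and the grip force at its end, in the units of the state.
- get_state(): the state, without advancing time (a new reading comes with each control period).
- viewer.read_camera(name): name is "scene" or "top" or "wrist"; returns the picture (420x560x3 uint8, blue, green, red); there is no depth.
- viewer.camera_params(name): a dict with "fov_y" (degrees; the focal length in pixels is half the picture's height over the tangent of half this angle, whatever the lens; pixels are square), "cx", "cy" (the principal point, pixels), "xyz" and "attitude" of the camera in the world; the wrist camera has in their place "hand_eye" (4x4, takes a point from camera to tool coordinates, whose origin is the TCP and whose axes are the flange's). Camera axes: x right, y up, looking along -z (the intrinsics and any distortion apply to the point x, -y, -z); pixel columns grow to the right and rows downward; lengths in m; the calibration is good to about 2 mm. The wrist camera is an equidistant fisheye: a pixel r from the principal point sees the ray r / f radians off the axis. A picture is of the moment at which its call begins: read the wrist's pose just before it. camera_params takes no time and is no camera call.
- sign_off(): hands the job in; it is judged then, once.
Trained networks look in the newest picture that a camera, given by its name, has taken for a name from the list of things; names that differ only in an ending like _2 or _b are one class to them, and where a whole thing is asked for, a point or a joint stands for the part that bears it (a point fixed in the world has none). Each returns a list of dicts, best first, with "confidence" (0 to 1); they miss things now and then, are a little off and sometimes report something else, mostly with a low value. They report only what shows in the picture. A call takes as long as a camera call. They do not tell look-alikes from the thing itself.
- viewer.look_for(camera, name): "extent" ([left, top, width, height] as shares, 0 to 1, of the picture: columns of its width, rows of its height, round what is visible of it).
- viewer.outline_of(camera, name): "mask" (420x560 bool, what is visible of it) and "extent" ([left, top, width, height] as shares, 0 to 1, of the picture: columns of its width, rows of its height, round what is visible of it).
- viewer.pinpoint(camera, name): "xy" ([column, row] as shares, 0 to 1, of the picture: columns of its width, rows of its height: a listed point, or the origin of a listed thing).
The state is a dict: "time": time; "qpos": joint angles; "dq": joint speeds; "joint_efforts": joint torques, N m; "eef_pos": TCP position; "tcp_rot": TCP orientation; "contact_force": force on the tool from outside, world axes, zero at the start; "wrist_torque": the same for the moment, N m; "opening": opening from 0.0 (shut) to 1.0 (fully open); "finger_force": force on a finger pad.
Only numpy, scipy, OpenCV 4.12 (cv2) and the standard library are available. Lean on these libraries where they do the work, as an engineer would, in place of code of your own. Each camera call takes 0.05 s, during which the arm holds its last target. There are 200 camera calls.

TASK

The repair kit still lacks its capacitor: the spare stands in the blue walled bay, shut in by the solder spool in front of it. First move the spool aside and stand it on the round yellow parking mark, with the whole spool on the mark, then take the capacitor out of the bay and stand it upright in the empty half of the black kit tray. Do not tip either of them over on the way.

Things in the scene. Friction and masses are not known exactly. Their poses are not given: they have to be found in the camera images.
- spool_center (a point): Centre (half-way up) of the solder spool: upright cylinder, 58 mm diameter, 52 mm high, black flanges, silver wire, about 0.4 kg, loose. It stands on the grey organiser plate just before the open mouth of the blue bay, 4 to 11 mm from the capacitor. Grip it across its sides (along y of the parking mark), where 40 mm are free.
- capacitor_center (a point): Centre (half-way up) of the spare capacitor: upright black cylinder, 30 mm diameter, 50 mm high, about 40 g, loose, on the plate in the blue bay. Walls leave no room for fingers at its sides; with the spool gone, grip it from above fore and aft (along x of the parking mark) and lift it straight up. The similar capacitors out on the bench are not wanted.
- parking_mark (a point): Centre of the flat yellow disc, 94 mm diameter, on top of the fixed 4 mm plate. x runs along the bay from its mouth to its rear wall (roughly away from the robot), y left, z up. In these axes the bay's middle line is y = -117 mm; its side walls (40 mm apart inside, 4 mm thick, 52 mm high) run from x = -14 to 76 mm; the rear wall's inner face is at x = 72 mm. Plate: 160 (x) by 220 mm (y).
- tray_empty_half (a point): Centre of the inner floor (4 mm above the bench) of the empty half of the fixed black kit tray, 79 (x) by 102 mm (y) inside; walls 14 mm high, 4 mm thick. x points to the stocked half, beyond the wall 41 mm in +x, which holds a green terminal block and a blue relay up to 30 mm high; y left, z up.
Things that resemble listed ones, but are neither listed nor needed, are in the scene too. Of the things like the part that bears spool_center, leave any that is brown; of the rest the larger one is meant.

How it is judged:
On the way:
1. the spool stands released on the yellow parking mark (centre within 20 mm of the mark's) while the capacitor is still in the bay (horizontal distance between spool_center and parking_mark below 0.02 m and z of spool_center in the frame of parking_mark between 0.02 and 0.032 m and angle between spool_center's own z axis and vertical below 0.17 rad and contact force between the fingers and spool below 0.1 N and distance of capacitor_center from where it was at the start of the episode below 0.03 m), for 0.2 s.
At the end, for the whole second after the job is handed in: The spool stands upright (within 10 degrees) on the yellow parking mark, its centre within 20 mm of the mark's centre; the capacitor from the bay stands upright (within 10 degrees) on the floor of the empty half of the kit tray; both at rest (horizontal distance between spool_center and parking_mark below 0.02 m and z of spool_center in the frame of parking_mark between 0.02 and 0.032 m and angle between each of spool_center, capacitor_center's own z axis and vertical below 0.17 rad and x of capacitor_center in the frame of tray_empty_half between -0.032 and 0.032 m and y of capacitor_center in the frame of tray_empty_half between -0.042 and 0.042 m and z of capacitor_center in the frame of tray_empty_half between 0.019 and 0.031 m and linear speed of each of capacitor, spool below 0.02 m/s); the robot touches nothing.
It fails at once if the spool or the capacitor is tipped over (more than 60 degrees from upright) (angle between any of spool_center, capacitor_center's own z axis and vertical above 1.05 rad).
It also fails if it takes over 64 s, if anything falls off the work surface, if the arm or the gripper's body presses on something with over 40 N, if the wrist force passes 120 N, or if a joint passes its speed limit or range.

## Working session

There is one attempt and no reset: what is moved stays moved. The work goes in short steps, Python scripts to look and compute and a shell command to move; the robot and the scene stay as the last step left them, time stands still between calls to the robot, and variables do not carry over. Pictures are saved under pics/ and viewed, at most 10 in all, crops included, and the job is handed in when it is done.

```bash
mkdir -p pics
cat > h.py <<'E'
import numpy as np, cv2, json
from scipy.spatial.transform import Rotation as R
from plant import get_state, viewer, sign_off, ctrl
def px_ray(cam,u,v,st=None):
    p=viewer.camera_params(cam); f=210/np.tan(np.radians(p['fov_y'])/2)
    d=np.array([u-p['cx'],v-p['cy']])
    if cam=='wrist':
        r=np.hypot(*d); th=r/f
        ray=np.array([np.sin(th)*d[0]/max(r,1e-9),-np.sin(th)*d[1]/max(r,1e-9),-np.cos(th)])
        H=np.array(p['hand_eye']); T=R.from_quat(st['tcp_rot'])
        return T.apply(H[:3,3])+st['eef_pos'], T.apply(H[:3,:3]@ray)
    a=np.array(p['attitude']); A=R.from_quat(a) if a.size==4 else R.from_matrix(a.reshape(3,3))
    return np.array(p['xyz']),A.apply([d[0]/f,-d[1]/f,-1])
def at_z(cam,u,v,z,st=None):
    o,r=px_ray(cam,u,v,st); return o+r*(z-o[2])/r[2]
E
python3 - <<'E'
from h import *
s=get_state(); print(s)
for c in ['top','scene']: print(c,viewer.camera_params(c))
print(viewer.camera_params('wrist'))
Z={'spool_center':.030,'capacitor_center':.029,'parking_mark':.004,'tray_empty_half':.004}
ims=[]
for c in ['top','scene','wrist']:
    im=viewer.read_camera(c); cv2.imwrite(f'pics/{c}0.png',im)
    for n in Z:
        for d in viewer.pinpoint(c,n):
            u,v=d['xy'][0]*560,d['xy'][1]*420
            print(c,n,round(d['confidence'],2),round(u),round(v),at_z(c,u,v,Z[n],s).round(4))
E
```

```text
{'time': 0.0, 'qpos': array([ 9.60025195e-01,  2.87178995e-01,  1.57822617e+00,  1.62950698e-05,
        1.27860530e+00, -1.49996487e-01]), 'dq': array([-0.0008665 ,  0.00045099, -0.00034194, -0.0021291 , -0.00035089,
       -0.00034028]), 'joint_efforts': array([ 4.08793289e-05, -4.05987310e+01, -2.92623836e+01, -1.40249076e-04,
        5.89400719e-03, -5.65106618e-06]), 'eef_pos': array([0.29970746, 0.60405657, 0.22991168]), 'tcp_rot': array([ 2.28356756e-01,  9.73576772e-01, -1.11959928e-03, -4.56080292e-04]), 'contact_force': array([-0.98847743,  0.03065149, -0.30610087]), 'wrist_torque': array([ 0.02589238, -0.01780896,  0.0092282 ]), 'finger_force': 0.0, 'opening': 1.0031815683979355}
top {'fov_y': 56.1371235902468, 'cx': 280.15603945110144, 'cy': 200.947652797318, 'xyz': array([ 0.34111032, -0.34647349,  1.0100265 ]), 'attitude': array([-0.0530439 ,  0.03753848,  0.70657531, -0.70464782])}
scene {'fov_y': 47.48625796847539, 'cx': 276.20800075056957, 'cy': 212.48780564132056, 'xyz': array([ 0.01275522, -1.02405488,  0.79967504]), 'attitude': array([ 0.3820812 , -0.12384294, -0.
[... 686 characters left out ...]
capacitor_center 0.47 314 198 [ 0.474  -0.4102  0.029 ]
top parking_mark 0.89 269 187 [ 0.5079 -0.2948  0.004 ]
top tray_empty_half 0.83 181 205 [ 0.4606 -0.0675  0.004 ]
scene spool_center 0.9 264 235 [ 0.4337 -0.3894  0.03  ]
scene spool_center 0.64 365 339 [ 0.4338 -0.7202  0.03  ]
scene spool_center 0.57 311 284 [ 0.4319 -0.5621  0.03  ]
scene capacitor_center 0.46 282 233 [ 0.4705 -0.4066  0.029 ]
scene parking_mark 0.93 269 207 [ 0.5123 -0.2934  0.004 ]
scene tray_empty_half 0.9 206 168 [ 0.4614 -0.0661  0.004 ]
wrist parking_mark 0.97 11 409 [ 0.5265 -0.3421  0.004 ]
wrist tray_empty_half 0.69 39 384 [ 0.4629 -0.0686  0.004 ]
wrist tray_empty_half 0.58 12 403 [ 0.5074 -0.3024  0.004 ]
```

View pics/scene0.png

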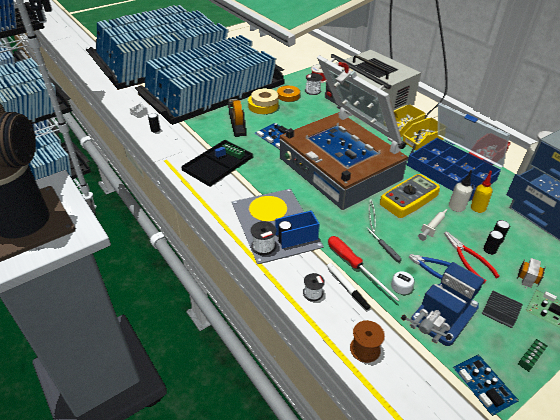

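```bash
python3 -c "
import cv2
a=cv2.imread('pics/top0.png')[130:290,150:470]; cv2.imwrite('pics/top0c.png',cv2.resize(a,None,fx=2.5,fy=2.5,interpolation=2))"
```

```text
(no output)
```

View pics/top0c.png

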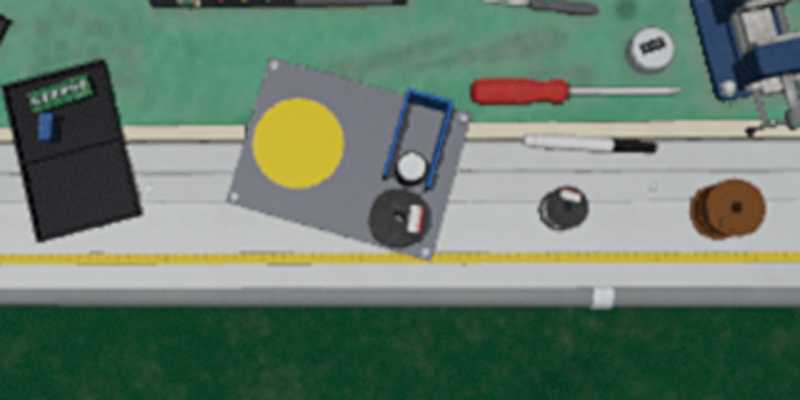

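The scene picture shows the spool candidates: dark on the plate at (264,238), smaller dark one at (314,287), and brown at (367,341). I choose the one at (264,238), which is the larger non-brown spool and stands at the bay mouth. The crop of the top view confirms it. Capacitor candidates are the one in the bay at top (314,197), and loose ones on the bench at scene (153,120) and (495,235). I want the one in the bay.

Run:
```python
from h import *
im=cv2.imread('pics/top0.png'); hsv=cv2.cvtColor(im,cv2.COLOR_BGR2HSV)
m=cv2.inRange(hsv,(20,120,100),(35,255,255)); m[:,:245]=0;m[:,295:]=0;m[:150]=0;m[215:]=0
n,l,s,c=cv2.connectedComponentsWithStats(m); k=1+s[1:,4].argmax(); print('mark px',c[k],s[k],at_z('top',*c[k],.004))
A=lambda u,v,z:at_z('top',150+u/2.5,130+v/2.5,z)
# plate corners
P=[A(*q,.004)[:2] for q in [(228,200),(268,57),(470,112),(430,262)]]
print(np.round(P,4)); 
for a,b in [(0,1),(3,2)]: print('x yaw',np.degrees(np.arctan2(*(P[b]-P[a])[::-1])),np.linalg.norm(P[b]-P[a]))
for a,b in [(2,1),(3,0)]: print('y yaw-90',np.degrees(np.arctan2(*(P[b]-P[a])[::-1]))-90,np.linalg.norm(P[b]-P[a]))
print('plate ctr',np.mean(P,0))
T=[A(*q,.014)[:2] for q in [(38,242),(4,86),(104,61),(142,214)]]
print('tray',np.round(T,4))
for a,b in [(0,1),(3,2)]: print('tray yaw',np.degrees(np.arctan2(*(T[b]-T[a])[::-1])),np.linalg.norm(T[b]-T[a]))
print('spool top',A(399,219,.056),'cap top',A(411,166,.054))
for n,q in dict(rack1=(170,118),rack2=(272,62),rackL=(95,40),box=(283,150),shelf=(290,35)).items(): print(n,at_z('scene',*q,0.0).round(3),at_z('scene',*q,.12).round(3))
```

```text
mark px [268.80159521 186.88634098] [ 251  170   36   35 1003] [ 0.50767936 -0.29508403  0.004     ]
[[ 0.4478 -0.2241]
 [ 0.5983 -0.2644]
 [ 0.5385 -0.4744]
 [ 0.3836 -0.4307]]
x yaw -14.993406380875358 0.15587667602740168
x yaw -15.743053256225194 0.16090814120295954
y yaw-90 -15.905559316457968 0.21831669530860587
y yaw-90 -17.24321555078363 0.216350569141568
plate ctr [ 0.49205304 -0.34841737]
tray [[ 0.4044 -0.0319]
 [ 0.5668  0.0096]
 [ 0.5927 -0.0942]
 [ 0.4327 -0.1376]]
tray yaw 14.333946367113198 0.16758326551578215
tray yaw 15.160214835032802 0.16579413105666643
spool top [ 0.42310467 -0.39697968  0.056     ] cap top [ 0.47526323 -0.40938049  0.054     ]
rack1 [0.499 0.232 0.   ] [0.426 0.043 0.12 ]
rack2 [0.988 0.373 0.   ] [0.842 0.163 0.12 ]
rackL [0.514 0.946 0.   ] [0.439 0.651 0.12 ]
box [ 0.688 -0.112  0.   ] [ 0.587 -0.249  0.12 ]
shelf [1.194 0.536 0.   ] [1.017 0.302 0.12 ]
```

```bash
python3 -m handwheel '[[[0.085,0,0,-0.03,0],[0.085,0,0,-0.03,0],[0.085,-0.03,-0.03,0,0],[0.085,-0.03,-0.03,0,0],[0.085,-0.03,-0.03,0,0],[0.085,-0.03,-0.03,0,0],[0.085,-0.03,-0.03,0,0],[0.085,-0.03,-0.03,0,0],[0.085,-0.03,-0.03,0,0],[0.085,-0.03,-0.03,0,0],[0.085,-0.03,-0.03,0,0],[0.085,-0.03,-0.03,0,0]]]'
python3 -m handwheel '[[[0.085,-0.016,-0.0255,0,0],[0.085,-0.016,-0.0255,0,0],[0.085,-0.016,-0.0255,0,0],[0.085,-0.016,-0.0255,0,0],[0.085,-0.016,-0.0255,0,0],[0.085,-0.016,-0.0255,0,0],[0.085,-0.016,-0.0255,0,0],[0.085,-0.016,-0.0255,0,0],[0.085,-0.016,-0.0255,0,0],[0.085,-0.016,-0.0255,0,0],[0.085,0,0,0,-5],[0.085,0,0,0,-5]]]'
```

```text
time: 1.75
eef_pos: [0.4331, 0.2079, 0.2917]
tcp_rot: [0.228, 0.974, 0.0, 0.001]
contact_force: [1.8, -0.0, -0.6]
opening: 0.993
finger_force: 0.0
time: 2.75
eef_pos: [0.4629, -0.0916, 0.2914]
tcp_rot: [0.142, 0.99, -0.0, 0.0]
contact_force: [0.0, 0.3, -0.7]
opening: 0.992
finger_force: 0.0
```

```bash
python3 -m handwheel '[[[0.085,-0.0047,-0.0304,0.008,0],[0.085,-0.0047,-0.0304,0.008,0],[0.085,-0.0047,-0.0304,0.008,0],[0.085,-0.0047,-0.0304,0.008,0],[0.085,-0.0047,-0.0304,0.008,0],[0.085,-0.0047,-0.0304,0.008,0],[0.085,-0.0047,-0.0304,0.008,0],[0.085,-0.0047,-0.0304,0.008,0],[0.085,-0.0047,-0.0304,0.008,0],[0.085,-0.0047,-0.0304,0.008,0],[0.085,0,0,0,0],[0.085,0,0,0,0]]]'
cat > look.py <<'E'
import sys
from h import *
s=get_state(); im=viewer.read_camera('wrist'); cv2.imwrite('pics/'+sys.argv[1],im)
print(s['eef_pos'].round(4),'yaw',np.degrees(R.from_quat(s['tcp_rot']).as_matrix()[:2,1]@[0,0]), R.from_quat(s['tcp_rot']).as_matrix().round(3).tolist())
Z={'spool_center':.030,'capacitor_center':.029,'parking_mark':.004,'tray_empty_half':.004}
for n in Z:
    for d in viewer.pinpoint('wrist',n):
        u,v=d['xy'][0]*560,d['xy'][1]*420; p=at_z('wrist',u,v,Z[n],s)
        print(n,round(d['confidence'],2),round(u),round(v),p.round(4),'tool',R.from_quat(s['tcp_rot']).inv().apply(p-s['eef_pos']).round(4))
E
python3 look.py w1.png
```

```text
time: 3.75
eef_pos: [0.4214, -0.3957, 0.2105]
tcp_rot: [0.144, 0.99, 0.001, -0.001]
contact_force: [-0.7, 0.1, 1.0]
opening: 1.001
finger_force: 0.0
[ 0.4214 -0.3957  0.2105] yaw 0.0 [[-0.959, 0.285, -0.001], [0.285, 0.959, 0.002], [0.001, 0.001, -1.0]]
spool_center 0.84 52 267 [ 0.4357 -0.7196  0.03  ] tool [-0.1062 -0.3067  0.1799]
spool_center 0.81 148 240 [ 0.4378 -0.5556  0.03  ] tool [-0.0615 -0.1488  0.1802]
spool_center 0.61 280 194 [ 0.4289 -0.3965  0.03  ] tool [-0.0076  0.0012  0.1804]
capacitor_center 0.6 281 239 [ 0.4781 -0.4098  0.029 ] tool [-0.0586  0.0024  0.1814]
parking_mark 0.77 380 227 [ 0.5083 -0.2954  0.004 ] tool [-0.055   0.1206  0.2065]
tray_empty_half 0.74 522 148 [ 0.462  -0.0721  0.004 ] tool [0.0529 0.3215 0.2069]
```

View pics/w1.png

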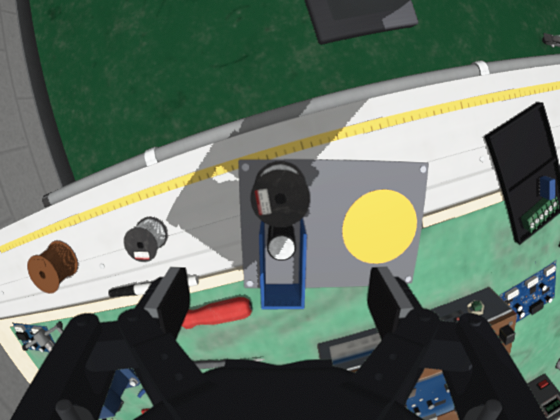

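The wrist view shows the spool's top at (281,192), the capacitor in the bay at (281,246), the mark at (380,227), and the fingers lined up with the plate.

Run:
```python
from h import *
s=get_state(); Ri=R.from_quat(s['tcp_rot']).inv()
f=lambda u,v,z:(at_z('wrist',u,v,z,s).round(4),Ri.apply(at_z('wrist',u,v,z,s)-s['eef_pos']).round(4))
print('spool top',f(281,192,.056)); print('cap top',f(280.5,246,.054))
im=cv2.imread('pics/w1.png');hsv=cv2.cvtColor(im,cv2.COLOR_BGR2HSV)
m=cv2.inRange(hsv,(20,120,100),(35,255,255));n,l,st,c=cv2.connectedComponentsWithStats(m);k=1+st[1:,4].argmax();print('mark',c[k],f(*c[k],.004))
m=cv2.inRange(hsv,(100,120,60),(125,255,255));m[:,:250]=0;m[:,315:]=0;m[:210]=0;m[312:]=0
ys,xs=np.nonzero(m)
print('bay cols by row',[(r,xs[ys==r].min(),xs[ys==r].max()) for r in range(225,305,15)])
for q in [(240,162),(428,165),(415,287),(245,288)]: print(f(*q,.004))
```

```text
spool top (array([ 0.4229, -0.3917,  0.056 ]), array([0.0005, 0.0022, 0.156 ]))
cap top (array([ 0.4773, -0.4079,  0.054 ]), array([-0.0562,  0.0019,  0.158 ]))
mark [284.58377462 153.7917814 ] (array([ 0.396 , -0.3794,  0.004 ]), array([0.0298, 0.0064, 0.208 ]))
bay cols by row [(225, np.int64(261), np.int64(303)), (240, np.int64(259), np.int64(305)), (255, np.int64(260), np.int64(305)), (270, np.int64(260), np.int64(304)), (285, np.int64(260), np.int64(304)), (300, np.int64(261), np.int64(304))]
(array([ 0.3909, -0.4286,  0.004 ]), array([ 0.0209, -0.0422,  0.208 ]))
(array([ 0.4515, -0.2202,  0.004 ]), array([0.0213, 0.1748, 0.2079]))
(array([ 0.6106, -0.2586,  0.004 ]), array([-0.1422,  0.1827,  0.208 ]))
(array([ 0.5425, -0.4728,  0.004 ]), array([-0.1371, -0.0421,  0.2081]))
```

```bash
python3 -m handwheel '[[[0.085,-0.003,0.002,0.02,0],[0.085,0,0,0.025,0],[0.085,0,0,0.025,0],[0.085,0,0,0.025,0],[0.085,0,0,0.025,0],[0.085,0,0,0.025,0],[0.085,0,0,0.02,0],[0.085,0,0,0.015,0],[0.085,0,0,0.01,0],[0.085,0,0,0.006,0],[0.085,0,0,0,0],[0.085,0,0,0,0]]]'
python3 look.py w2.png | head -4
```

```text
time: 5.0
eef_pos: [0.4261, -0.3939, 0.0161]
tcp_rot: [0.142, 0.99, -0.0, 0.0]
contact_force: [-0.4, 0.3, -0.1]
opening: 0.999
finger_force: 0.0
[ 0.4261 -0.3939  0.0161] yaw 0.0 [[-0.959, 0.282, 0.001], [0.282, 0.959, -0.001], [-0.001, -0.001, -1.0]]
spool_center 0.77 278 288 [ 0.4266 -0.3946  0.03  ] tool [-0.0007 -0.0006 -0.0139]
spool_center 0.76 47 337 [ 0.4308 -0.5507  0.03  ] tool [-0.0487 -0.1491 -0.0137]
parking_mark 0.89 455 325 [ 0.5093 -0.2951  0.004 ] tool [-0.052   0.1183  0.0121]
```

View pics/w2.png

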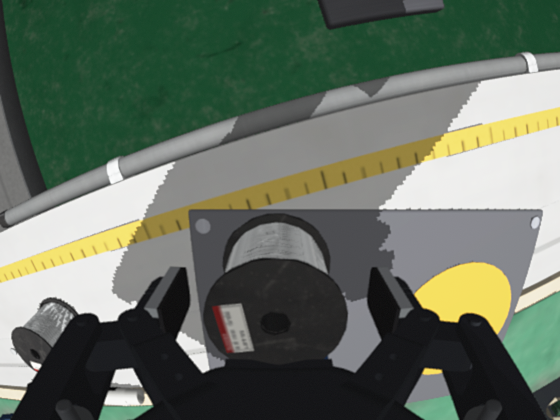

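The spool at (278,290) sits centred between the pads, so I'm closing.

```bash
python3 -m handwheel '[[[0.05,0,0,0,0],[0.05,0,0,0,0],[0.05,0,0,0,0],[0.05,0,0,0,0],[0.05,0,0,0,0],[0.05,0,0,0,0],[0.05,0,0,0,0],[0.05,0,0,0,0]]]' 40
```

```text
time: 5.92
eef_pos: [0.4259, -0.3943, 0.016]
tcp_rot: [0.143, 0.99, -0.001, 0.0]
contact_force: [-0.9, -0.5, 4.7]
opening: 0.671
finger_force: 43.7
```

```bash
python3 -m handwheel '[[[0.05,0,0,-0.006,0],[0.05,0,0,-0.014,0],[0.05,0,0,-0.02,0],[0.05,0,0,-0.02,0],[0.05,0,0,-0.01,0],[0.05,0,0.005,0,0],[0.05,-0.005,0.013,0,0],[0.05,-0.008,0.02,0,0],[0.05,-0.01,0.02,0,0],[0.05,-0.01,0.02,0,0],[0.05,-0.01,0.02,0,0],[0.05,-0.005,0.012,0,0]]]'
python3 -m handwheel '[[[0.05,-0.003,0.006,0,0],[0.05,0,0.002,0,0],[0.05,0,0,0,0],[0.05,0,0,0,0]]]'; python3 look.py w3.png
```

```text
time: 6.92
eef_pos: [0.503, -0.2978, 0.0827]
tcp_rot: [0.142, 0.99, 0.002, -0.002]
contact_force: [0.2, 0.6, -4.9]
opening: 0.67
finger_force: 44.1
time: 7.25
eef_pos: [0.5072, -0.2952, 0.0849]
tcp_rot: [0.143, 0.99, 0.0, -0.0]
contact_force: [0.3, -0.2, -6.6]
opening: 0.672
finger_force: 44.1
[ 0.5072 -0.2952  0.0849] yaw 0.0 [[-0.959, 0.283, -0.001], [0.283, 0.959, 0.0], [0.001, -0.0, -1.0]]
spool_center 0.26 523 96 [ 0.459  -0.0948  0.03  ] tool [0.1028 0.1785 0.055 ]
capacitor_center 0.77 118 233 [ 0.4771 -0.4063  0.029 ] tool [-0.0026 -0.1151  0.0559]
parking_mark 0.58 277 222 [ 0.5092 -0.2973  0.004 ] tool [-0.0026 -0.0015  0.0809]
tray_empty_half 0.96 522 94 [ 0.4607 -0.0729  0.004 ] tool [0.1073 0.2    0.081 ]
```

View pics/w3.png

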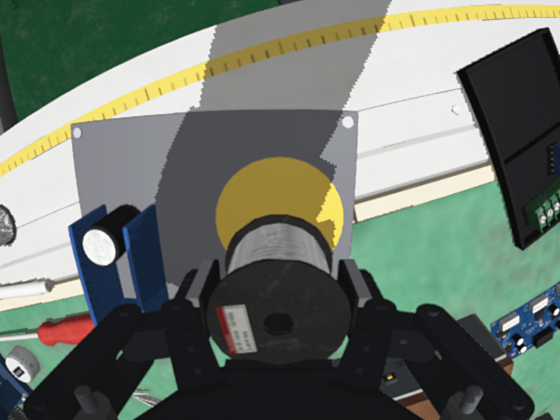

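The spool is held upright over the mark. The mark's centre is at about (279,222), and the capacitor still stands at (100,245).

```bash
python3 -m handwheel '[[[0.05,-0.002,-0.001,0.01,0],[0.05,0,0,0.018,0],[0.05,0,0,0.018,0],[0.05,0,0,0.012,0],[0.05,0,0,0.006,0],[0.05,0,0,0.003,0],[0.05,0,0,0.001,0],[0.05,0,0,0,0],[0.05,0,0,0,0]]]'
```

```text
time: 8.25
eef_pos: [0.5102, -0.297, 0.0184]
tcp_rot: [0.143, 0.99, -0.001, 0.001]
contact_force: [-0.1, -0.6, -4.7]
opening: 0.671
finger_force: 44.1
```

```bash
python3 -m handwheel '[[[0.05,0,0,0.001,0],[0.05,0,0,0.001,0],[0.05,0,0,0.0005,0],[0.05,0,0,0,0],[0.05,0,0,0,0]]]'
```

```text
time: 8.67
eef_pos: [0.5101, -0.2969, 0.0161]
tcp_rot: [0.143, 0.99, -0.0, 0.001]
contact_force: [-2.2, 1.0, 2.1]
opening: 0.666
finger_force: 44.4
```

```bash
python3 -m handwheel '[[[0.085,0,0,0,0],[0.085,0,0,0,0],[0.085,0,0,0,0],[0.085,0,0,0,0],[0.085,0,0,0,0],[0.085,0,0,0,0],[0.085,0,0,0,0],[0.085,0,0,0,0],[0.085,0,0,0,0]]]'
python3 -m handwheel '[[[0.085,0,0,-0.01,0],[0.085,0,0,-0.02,0],[0.085,0,0,-0.03,0],[0.085,0,0,-0.03,0],[0.085,0,0,-0.03,0],[0.085,0,0,-0.03,0],[0.085,0,0,-0.03,0],[0.085,0,0,-0.01,0],[0.085,0,0,0,0],[0.085,0,0,0,0]]]'; python3 look.py w4.png
```

```text
time: 9.42
eef_pos: [0.5095, -0.2964, 0.0148]
tcp_rot: [0.143, 0.99, 0.0, -0.0]
contact_force: [0.2, 0.3, -0.4]
opening: 0.996
finger_force: 0.0
time: 10.25
eef_pos: [0.5094, -0.2963, 0.2049]
tcp_rot: [0.143, 0.99, -0.0, 0.0]
contact_force: [1.0, -0.1, -0.7]
opening: 1.001
finger_force: 0.0
[ 0.5094 -0.2963  0.2049] yaw 0.0 [[-0.959, 0.282, 0.0], [0.282, 0.959, -0.0], [-0.001, -0.0, -1.0]]
spool_center 0.87 280 191 [ 0.5127 -0.2957  0.03  ] tool [-0.0029  0.0016  0.1749]
spool_center 0.72 57 194 [ 0.438  -0.5515  0.03  ] tool [-0.0035 -0.2649  0.175 ]
capacitor_center 0.9 166 189 [ 0.4766 -0.4095  0.029 ] tool [-0.0004 -0.1177  0.1759]
tray_empty_half 0.68 455 90 [ 0.4583 -0.072   0.004 ] tool [0.1125 0.2008 0.2008]
```

View pics/w4.png

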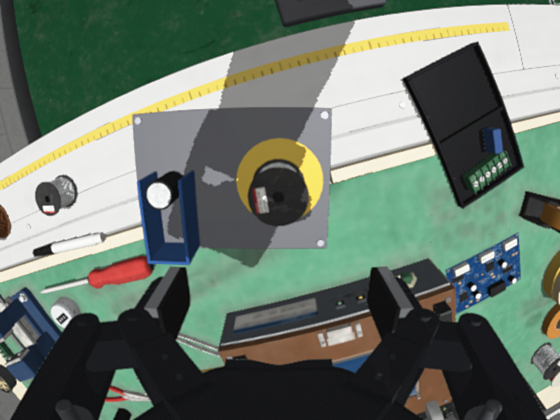

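The spool stands on the mark at (280,192), and the capacitor is in the bay at (160,192).

```bash
python3 -m handwheel '[[[0.065,0,-0.0292,0,0],[0.065,0,-0.0292,0,0],[0.065,0,-0.0292,0,0],[0.065,0,-0.0292,0,0],[0.065,0,0,0,7],[0.065,0,0,0,7],[0.065,0,0,0,7],[0.065,0,0,0,7],[0.065,0,0,0,7],[0.065,0,0,0,7],[0.065,0,0,0,7],[0.065,0,0,0,7]]]'
python3 -m handwheel '[[[0.065,0,0,0.012,7],[0.065,0,0,0.02,7],[0.065,0,0,0.02,7],[0.065,0,0,0.02,7],[0.065,0,0,0.015,6],[0.065,0,0,0,0],[0.065,0,0,0,0]]]';python3 look.py w5.png
```

```text
time: 11.5
eef_pos: [0.4761, -0.4081, 0.2032]
tcp_rot: [0.593, 0.805, 0.0, -0.001]
contact_force: [-0.6, 0.3, -0.1]
opening: 0.762
finger_force: 0.0
time: 12.08
eef_pos: [0.4757, -0.4075, 0.1158]
tcp_rot: [0.8, 0.6, -0.0, -0.002]
contact_force: [0.6, 0.3, 1.5]
opening: 0.761
finger_force: 0.0
[ 0.4757 -0.4075  0.1158] yaw 0.0 [[0.28, 0.96, -0.003], [0.96, -0.28, 0.003], [0.002, -0.004, -1.0]]
spool_center 0.89 286 365 [ 0.4404 -0.5532  0.03  ] tool [-0.1499  0.0072  0.0854]
spool_center 0.7 285 58 [ 0.5116 -0.2992  0.03  ] tool [0.1138 0.0045 0.086 ]
capacitor_center 0.61 279 218 [ 0.4749 -0.4093  0.029 ] tool [-0.0021  0.0001  0.0868]
parking_mark 0.77 281 60 [ 0.5097 -0.2962  0.004 ] tool [0.1161 0.0018 0.112 ]
```

View pics/w5.png

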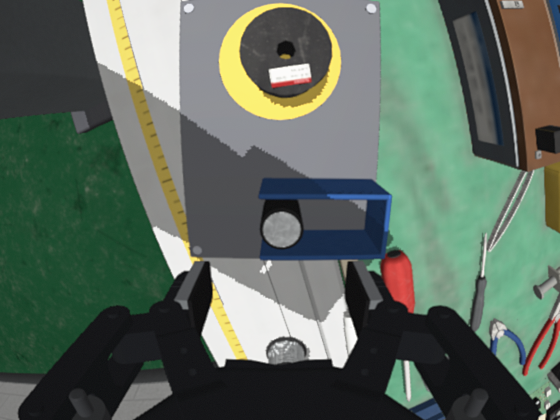

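The capacitor's top is at (282,229) between the bay walls, and the fingers line up fore and aft. The spool is well inside the mark at (285,55).

```bash
python3 -m handwheel '[[[0.065,-0.0015,0.001,0.015,0],[0.065,0,0,0.015,0],[0.065,0,0,0.015,0],[0.065,0,0,0.012,0],[0.065,0,0,0.004,0],[0.065,0,0,0,0]]]'; python3 look.py w6.png | grep -v spool
```

```text
time: 12.83
eef_pos: [0.4762, -0.4093, 0.0548]
tcp_rot: [0.801, 0.599, -0.0, -0.002]
contact_force: [-0.6, 0.6, -0.4]
opening: 0.761
finger_force: 0.0
[ 0.4762 -0.4093  0.0548] yaw 0.0 [[0.282, 0.959, -0.002], [0.959, -0.282, 0.003], [0.002, -0.003, -1.0]]
capacitor_center 0.93 282 251 [ 0.4775 -0.4104  0.029 ] tool [-0.0007  0.0016  0.0258]
```

View pics/w6.png

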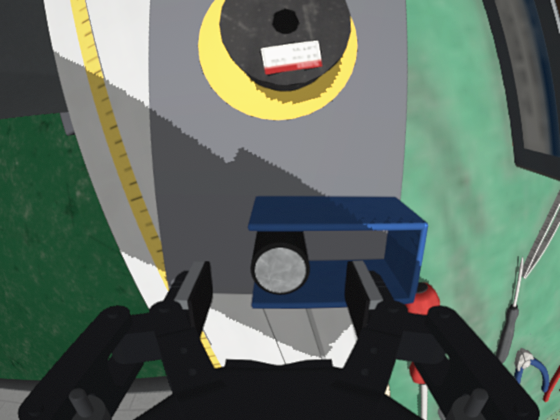

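The capacitor at (281,268) is centred between the pads and the walls, so I continue down.

```bash
python3 -m handwheel '[[[0.065,0,0.0015,0.01,0],[0.065,0,0,0.012,0],[0.065,0,0,0.01,0],[0.065,0,0,0.005,0],[0.065,0,0,0.001,0],[0.065,0,0,0,0]]]'; python3 -m handwheel '[[[0.022,0,0,0,0],[0.022,0,0,0,0],[0.022,0,0,0,0],[0.022,0,0,0,0],[0.022,0,0,0,0],[0.022,0,0,0,0],[0.022,0,0,0,0],[0.022,0,0,0,0]]]' 25
```

```text
time: 13.58
eef_pos: [0.478, -0.41, 0.0175]
tcp_rot: [0.801, 0.599, -0.0, -0.001]
contact_force: [-0.1, 0.3, 0.1]
opening: 0.759
finger_force: 0.0
time: 14.25
eef_pos: [0.4789, -0.411, 0.0196]
tcp_rot: [0.801, 0.599, 0.0, 0.001]
contact_force: [-0.5, 1.3, 4.5]
opening: 0.343
finger_force: 25.4
```

```bash
python3 -m handwheel '[[[0.022,0,0,-0.006,0],[0.022,0,0,-0.014,0],[0.022,0,0,-0.02,0],[0.022,0,0,-0.02,0],[0.022,0,0,-0.02,0],[0.022,0,0,-0.01,0],[0.022,0,0,0,0]]]'
python3 -m handwheel '[[[0.022,0.01,-0.0035,0,0],[0.022,0.02,-0.007,0,0],[0.022,0.03,-0.0106,0,0],[0.022,0.033,-0.0117,0,0],[0.022,0.033,-0.0117,0,0],[0.022,0.033,-0.0117,0,0],[0.022,0.033,-0.0117,0,0],[0.022,0.033,-0.0117,0,0],[0.022,0.033,-0.0117,0,0],[0.022,0.03,-0.0106,0,0],[0.022,0.02,-0.007,0,0],[0.022,0.012,-0.004,0,0]]]'
python3 -m handwheel '[[[0.022,0,0,0,3],[0.022,0,0,0,6],[0.022,0,0,0,7],[0.022,0,0,0,7],[0.022,0,0,0,7],[0.022,0,0,0,7],[0.022,0,0,0,7],[0.022,0,0,0,7],[0.022,0,0,0,5],[0.022,0,0,0,3],[0.022,0,0,0,0],[0.022,0,0,0,0]]]'; python3 look.py w7.png
```

```text
time: 14.83
eef_pos: [0.4799, -0.4121, 0.1128]
tcp_rot: [0.801, 0.599, 0.0, 0.003]
contact_force: [0.7, 0.6, 0.7]
opening: 0.343
finger_force: 25.0
time: 15.83
eef_pos: [0.4579, -0.0682, 0.1065]
tcp_rot: [0.8, 0.6, -0.001, -0.002]
contact_force: [0.6, -0.2, -0.3]
opening: 0.343
finger_force: 25.0
time: 16.83
eef_pos: [0.4592, -0.0709, 0.1073]
tcp_rot: [0.992, 0.128, -0.001, -0.001]
contact_force: [-0.6, 0.2, -1.1]
opening: 0.34
finger_force: 25.0
[ 0.4592 -0.0709  0.1073] yaw 0.0 [[0.967, 0.254, -0.003], [0.254, -0.967, 0.001], [-0.002, -0.002, -1.0]]
spool_center 0.96 533 224 [ 0.5118 -0.2983  0.03  ] tool [-0.0066  0.2334  0.0769]
capacitor_center 0.9 276 279 [ 0.4112 -0.0822  0.029 ] tool [-0.0491 -0.0011  0.0784]
tray_empty_half 0.9 276 205 [ 0.4612 -0.0691  0.004 ] tool [ 0.0027 -0.0011  0.1033]
```

View pics/w7.png

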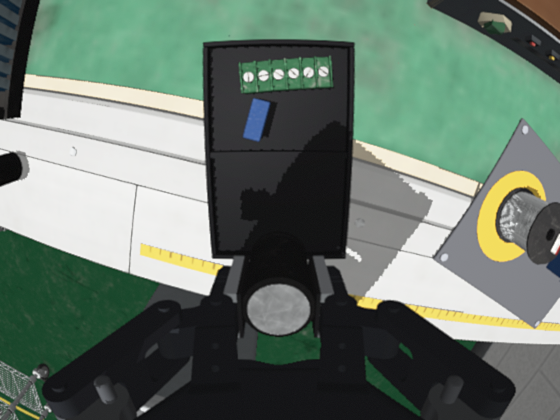

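The capacitor is held upright at (279,300), above the centre of the tray's empty half at (276,205).

```bash
python3 -m handwheel '[[[0.022,0.001,0,0.01,0],[0.022,0,0,0.02,0],[0.022,0,0,0.02,0],[0.022,0,0,0.02,0],[0.022,0,0,0.01,0],[0.022,0,0,0.004,0],[0.022,0,0,0.001,0],[0.022,0,0,0,0],[0.022,0,0,0,0]]]'
```

```text
time: 17.83
eef_pos: [0.4625, -0.0718, 0.0248]
tcp_rot: [0.992, 0.127, 0.001, 0.001]
contact_force: [0.4, -0.8, 0.2]
opening: 0.343
finger_force: 25.0
```

```bash
python3 -m handwheel '[[[0.022,0,0,0.002,0],[0.022,0,0,0.0015,0],[0.022,0,0,0,0],[0.022,0,0,0,0]]]';python3 -m handwheel '[[[0.022,0,0,0.001,0],[0.022,0,0,0,0],[0.022,0,0,0,0]]]'
```

```text
time: 18.17
eef_pos: [0.4616, -0.0715, 0.0205]
tcp_rot: [0.992, 0.127, 0.0, 0.0]
contact_force: [-0.8, -0.8, -0.5]
opening: 0.341
finger_force: 25.0
time: 18.42
eef_pos: [0.4618, -0.0716, 0.0196]
tcp_rot: [0.992, 0.127, 0.0, 0.0]
contact_force: [0.8, 0.2, 1.8]
opening: 0.337
finger_force: 25.1
```

```bash
python3 -m handwheel '[[[0.035,0,0,0,0],[0.04,0,0,0,0],[0.06,0,0,0,0],[0.06,0,0,0,0],[0.06,0,0,0,0],[0.06,0,0,0,0],[0.06,0,0,0,0]]]'
python3 -m handwheel '[[[0.06,0,0,-0.01,0],[0.06,0,0,-0.02,0],[0.06,0,0,-0.03,0],[0.06,0,0,-0.03,0],[0.06,0,0,-0.03,0],[0.06,0,0,-0.03,0],[0.06,0,0,0,0],[0.06,0,0,0,0]]]';python3 look.py w8.png
python3 - <<'E'
from h import *
cv2.imwrite('pics/scene1.png',viewer.read_camera('scene')); print([ (d['confidence'],at_z('scene',d['xy'][0]*560,d['xy'][1]*420,.03)) for d in viewer.pinpoint('scene','spool_center')])
E
```

```text
time: 19.0
eef_pos: [0.4615, -0.0715, 0.0193]
tcp_rot: [0.992, 0.127, -0.0, 0.0]
contact_force: [-0.2, -0.0, -0.1]
opening: 0.705
finger_force: 0.0
time: 19.67
eef_pos: [0.463, -0.072, 0.1725]
tcp_rot: [0.992, 0.127, 0.003, 0.001]
contact_force: [-0.7, -0.0, 0.6]
opening: 0.704
finger_force: 0.0
[ 0.463  -0.072   0.1725] yaw 0.0 [[0.968, 0.252, 0.006], [0.252, -0.968, -0.002], [0.005, 0.004, -1.0]]
spool_center 0.69 491 206 [ 0.5124 -0.2971  0.03  ] tool [-0.0097  0.2298  0.1433]
capacitor_center 0.76 277 195 [ 0.4643 -0.0717  0.029 ] tool [ 0.0006 -0.0005  0.1435]
tray_empty_half 0.6 277 190 [ 0.4627 -0.0718  0.004 ] tool [-0.0011 -0.0009  0.1685]
[(0.81, array([ 0.42723612, -0.56043016,  0.03      ])), (0.69, array([ 0.50845462, -0.30281207,  0.03      ])), (0.65, array([ 0.43344812, -0.72466034,  0.03      ]))]
```

View pics/w8.png

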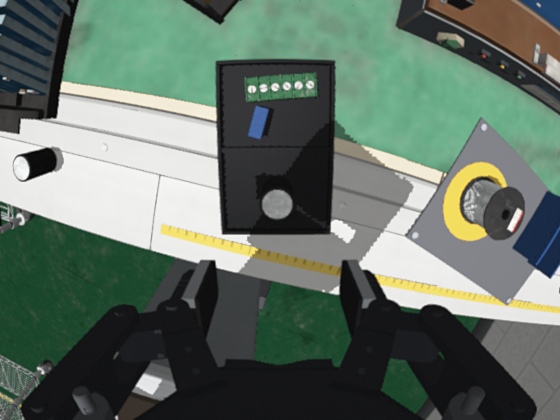

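The capacitor stands upright in the empty half of the tray (top at (277,205)). The spool stands on the mark at (490,205). I'm handing in the job.

```bash
python3 -c "
from plant import sign_off; print(sign_off())"
```

```text
the job is handed in; nothing more can be done
None
```

I handed the job in at about 20 s: in the last wrist-camera view the spool stood upright about 4 mm from the parking mark's centre and the capacitor stood upright near the middle of the tray's empty half, but sign-off returned no verdict.

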